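# Sort the weld-shop offcuts into their sample trays

### The job

Clear the welding bench: each tray has a sample piece on its lip, so stand both round pipe stubs in the tray with the round sample, both square tube stubs in the tray with the square sample, and the flange in the tray with the flange sample. Leave every piece standing upright, the flange on its disc, flat on its tray's floor. Leave the spray can and the hammer where they are.

Things in the scene. Friction and masses are not known exactly. Their poses are not given: they have to be found in the camera images.
- pipe_long_center (a point): Long stub of round steel pipe, 42 mm outside diameter, 34 mm bore (wall 4 mm), 80 mm tall, 0.2 to 0.4 kg. It stands on end on the bench. Point: its centre, on the axis, half-way up; z points up when it stands as at the start.
- pipe_short_center (a point): Short stub of the same round pipe, 42 mm outside diameter, wall 4 mm, 60 mm tall, 0.15 to 0.3 kg. It stands on end on the bench. Point: its centre, on the axis, half-way up; z points up when it stands as at the start.
- square_long_center (a point): Long stub of square steel tube, 40 by 40 mm outside, wall 4 mm, 80 mm tall, 0.2 to 0.45 kg. It stands on end on the bench. Point: its centre, on the axis, half-way up; z points up when it stands as at the start. x and y are square to its sides.
- square_short_center (a point): Short stub of the same square tube, 40 by 40 mm outside, wall 4 mm, 60 mm tall, 0.15 to 0.35 kg. It stands on end on the bench. Point: its centre, on the axis, half-way up; z points up when it stands as at the start. x and y are square to its sides.
- flange_center (a point): Steel pipe flange: a flat disc 84 mm in diameter and 12 mm thick lying on the bench, with a round neck 40 mm in diameter standing on it up to 70 mm above its underside; 0.4 to 0.8 kg. Can be gripped by the neck. Point: on the axis, 35 mm above its underside; z points up the neck.
- tray_round_floor (a point): Fixed blue shallow tray for round pipe; the three trays differ only in the sample. Inside 110 (x) by 150 (y) mm, walls 3 mm, rim 14 and floor 3 mm above the bench. Point: centre of the inner floor; x points to the sample lip, a ledge 64 by 90 mm beyond the far wall, level with the rim; y along the long side. Sample on the lip: a 6 mm slice of round pipe, 42 mm across.
- tray_square_floor (a point): Fixed blue shallow tray for square tube; the three trays differ only in the sample. Inside 110 (x) by 150 (y) mm, walls 3 mm, rim 14 and floor 3 mm above the bench. Point: centre of the inner floor; x points to the sample lip, a ledge 64 by 90 mm beyond the far wall, level with the rim; y along the long side. Sample on the lip: a 6 mm slice of square tube, 40 mm across.
- tray_flange_floor (a point): Fixed blue shallow tray for flanges; the three trays differ only in the sample. Inside 110 (x) by 150 (y) mm, walls 3 mm, rim 14 and floor 3 mm above the bench. Point: centre of the inner floor; x points to the sample lip, a ledge 64 by 90 mm beyond the far wall, level with the rim; y along the long side. Sample on the lip: a small flange, a disc 60 mm in diameter with four holes and a short 28 mm neck.
- can_center (a point): Bystander: white spray can with a red cap, 60 mm in diameter, 150 mm tall, standing on the bench to one side. Point: on its axis, 75 mm up.
- hammer: Bystander: hammer 280 mm long lying on the bench on the other side, roughly fore and aft. Origin at the middle of its length, on its underside; x points to the head.

How it is judged:
By the outcome, as a careful person would: the job done as asked, in the order asked, and still so for the second after the job is handed in, with the robot touching nothing.
It also fails if it takes over 112 s, if anything falls off the work surface, if the arm or the gripper's body presses on something with over 40 N, if the wrist force passes 120 N, or if a joint passes its speed limit or range.

### The arm

A 7-joint arm with a two-finger parallel gripper is mounted at the origin on the work surface. World frame = base frame: x ahead of the robot, y to its left, z up, the work surface at z = 0. Lengths are in m, angles in rad, forces in N, time in s.
With the tool pointing down it reaches from about 0.4 to 0.85 m from the base axis. Payload 4.5 kg.
Tool frame: the origin (TCP) lies at the very end of the fingers, on their centre line; the grasp point (between the pads) lies 19 mm behind it; z points along the fingers, y is the line along which they close (so a half turn about z gives the same grasp; the last joint's range is limited). The gripper opens to 88 mm and grips with 3 to 60 N. Pads are 18 mm wide; open, the fingers measure 123 mm over their backs; the gripper's body (75 mm by 187 mm) begins 45 mm behind the grasp point.
Start: joints at [1.282, 0.689, -0.195, 1.565, 0.157, 0.902, -0.215], TCP at [0.198, -0.593, 0.239] pointing down, gripper open.
Joint ranges: [-3.01, 3.01], [-0.46, 2.08], [-1.47, 1.51], [0.13, 2.56], [-1, 4.14], [0.04, 2.09], [-2.66, 2.66]. Speed limits (rad/s): [2.57, 2.57, 3.14, 3.14, 3.14, 3.14, 3.14].

### API

Orientations are given as a 3x3 rotation matrix whose columns are the frame's x, y, z axes.
In Python, from plant import robot gives the robot as it stands. Calls block until the motion is done:
- robot.move_ptp(position, orientation): joint-space move of the TCP to a pose.
- robot.line_to(position, max_speed=0.15, orientation=None, max_force=None): straight line of the TCP; orientation=None keeps the orientation; max_speed is the mean speed in m/s. With max_force (N) it stops when the force on the tool has changed by that much, and returns True; else False.
- robot.movej(angles): joint-space move.
- robot.set_gripper(opening, squeeze=None): finger opening in m; squeeze is the grip in N (None keeps the last); returns when the fingers have stopped.
- robot.hold(seconds).
- robot.solve_ik(position, orientation): joint angles nearest the present ones, or None.
- robot.get_state(): the state.
- robot.camera(name): name is "scene" or "top"; returns (picture, depth): 420x560x3 uint8, red, green, blue; 420x560 float32, m along the optical axis (not along the pixel's ray), 0 where there is no reading.
- robot.camera_params(name): a dict with "fx", "fy", "cx", "cy" (pixels), "k1" (the pictures are not rectified: a ray, as slopes to the right and down, at radius r is drawn at 1 + k1 r^2 times it, then the intrinsics apply), "extrinsics" (4x4, takes a point from camera to world coordinates). Camera axes: x right, y up, looking along -z (the intrinsics and any distortion apply to the point x, -y, -z); pixel columns grow to the right and rows downward; lengths in m; the calibration is good to about 2 mm. A picture is of the moment at which its call begins. camera_params takes no time and is no camera call.
A pose or a line that the arm cannot do raises robot.Unreachable and nothing moves.
- robot.close_job(): hands the job in; it is judged then, once.
Trained networks look in the newest picture that a camera, given by its name, has taken for a name from the list of things; names that differ only in an ending like _2 or _b are one class to them, and where a whole thing is asked for, a point or a joint stands for the part that bears it (a point fixed in the world has none). Each returns a list of dicts, best first, with "score" (0 to 1); they miss things now and then, are a little off and sometimes report something else, mostly with a low value. They report only what shows in the picture. A call takes as long as a camera call.
- robot.search_frame(target, camera): "extent" ([left, top, right, bottom] in pixels, round what is visible of it).
- robot.silhouettes(target, camera): "region" (420x560 bool, what is visible of it) and "extent" ([left, top, right, bottom] in pixels, round what is visible of it).
The state is a dict: "time_s": time; "qpos": joint angles; "joint_velocities": joint speeds; "joint_torque": joint torques, N m; "eef_pos": TCP position; "eef_rot": TCP orientation; "force": force on the tool from outside, world axes, zero at the start; "torque": the same for the moment, N m; "finger_gap": finger opening in m; "grip_force": force on a finger pad.
Only numpy, scipy, OpenCV 4.12 (cv2) and the standard library are available. Lean on these libraries where they do the work, as an engineer would, in place of code of your own. Each camera call takes 0.05 s, during which the arm holds its last target. There are 200 camera calls.

## Working session

There is one attempt and no reset: what is moved stays moved. The work goes in short steps, each a Python script; the robot and the scene stay as the last script left them, time stands still between calls to the robot, and variables do not carry over. Pictures are saved under pics/ and viewed, at most 14 in all, crops included, and the job is handed in when it is done.

```bash
mkdir -p pics; ls
python3 - <<'E'
from plant import robot
import cv2, numpy as np
for n in ("scene","top"):
    im,d=robot.camera(n); cv2.imwrite(f"pics/{n}0.png",im[:,:,::-1]); p=robot.camera_params(n)
    np.savez(f"{n}0.npz",im=im,d=d); print(n,{k:(np.round(v,3).tolist()) for k,v in p.items()})
print(robot.get_state()["time_s"])
E
```

```text
pics
scene {'fx': 496.294, 'fy': 496.294, 'cx': 272.162, 'cy': 214.409, 'k1': -0.13, 'extrinsics': [[0.629, -0.567, 0.532, 1.255], [0.778, 0.442, -0.447, -0.601], [0.018, 0.695, 0.719, 1.07], [0.0, 0.0, 0.0, 1.0]]}
top {'fx': 398.094, 'fy': 398.094, 'cx': 279.954, 'cy': 209.306, 'k1': -0.059, 'extrinsics': [[-0.004, 0.985, -0.174, 0.319], [-1.0, -0.002, 0.01, -0.001], [0.01, 0.174, 0.985, 1.24], [0.0, 0.0, 0.0, 1.0]]}
0.1
```

View pics/scene0.png

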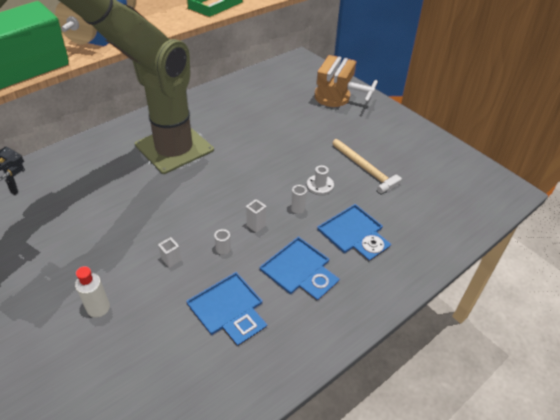

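View pics/top0.png

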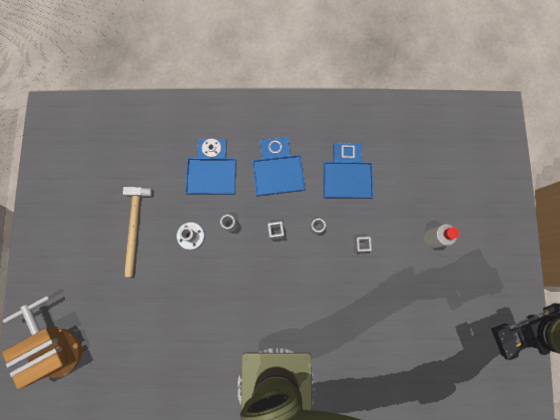

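The scene view shows five pieces in a row, with the square, round and flange trays beyond them. In the top view (up = +x, left = +y) the trays are at about (348,180) square, (279,176) round and (211,177) flange. The pieces are at (364,244) square, (318,226) round, (276,230) square, (228,222) round and (190,236) flange. The can at (445,235) and the hammer at (133,235) are clear of all of these.

```bash
cat > vis.py <<'E'
import numpy as np, cv2
def cloud(robot,n,d):
    p=robot.camera_params(n); K=np.array([[p["fx"],0,p["cx"]],[0,p["fy"],p["cy"]],[0,0,1]])
    v,u=np.mgrid[0:d.shape[0],0:d.shape[1]]
    q=cv2.undistortPoints(np.stack([u,v],-1).reshape(-1,1,2).astype(np.float64),K,np.array([p["k1"],0,0,0.])).reshape(*d.shape,2)
    c=np.stack([q[...,0]*d,-q[...,1]*d,-d],-1); E=np.array(p["extrinsics"])
    w=c@E[:3,:3].T+E[:3,3]; w[d==0]=np.nan; return w
def rect(xy):
    (cx,cy),(a,b),th=cv2.minAreaRect((xy*1000).astype(np.float32)); return [round(float(t),1) for t in (cx,cy,a,b,th)]
def pieces(robot,n,d,xmin=.3,xmax=.95,zmin=.035):
    w=cloud(robot,n,d); z=w[...,2]
    m=((z>zmin)&(z<.2)&(w[...,0]>xmin)&(w[...,0]<xmax)&(abs(w[...,1])<.5)).astype(np.uint8)
    k,lab=cv2.connectedComponents(m); out=[]
    for i in range(1,k):
        P=w[lab==i]
        if len(P)<30: continue
        zt=np.percentile(P[:,2],95); T=P[P[:,2]>zt-.008]
        c,r=cv2.minEnclosingCircle((T[:,:2]*1000).astype(np.float32))
        print(n,len(P),"ztop",round(zt,4),"rect",rect(T[:,:2]),"circ",np.round(c,1),round(r,1))
E
python3 - <<'E'
from plant import robot
from vis import *
for n in ("top","scene"):
    f=np.load(n+"0.npz"); im,d=f["im"].astype(int),f["d"]
    pieces(robot,n,d)
    w=cloud(robot,n,d)
    m=((im[...,2]>im[...,0]+50)&(w[...,2]<.05)&(w[...,0]>.3)&(w[...,0]<1)&(abs(w[...,1])<.6)).astype(np.uint8)
    m=cv2.morphologyEx(m,cv2.MORPH_CLOSE,np.ones((15,15)))
    k,lab=cv2.connectedComponents(m)
    for i in range(1,k):
        P=w[lab==i]; P=P[np.isfinite(P[:,0])]
        if len(P)<300: continue
        g=np.zeros((700,1200),np.uint8)
        ij=np.round(P[:,:2]*1000).astype(int)-[300,-600]; ok=(ij>=0).all(1)&(ij[:,0]<700)&(ij[:,1]<1200); g[ij[ok,0],ij[ok,1]]=1
        g=cv2.morphologyEx(g,cv2.MORPH_CLOSE,np.ones((13,13)))
        o=cv2.morphologyEx(g,cv2.MORPH_OPEN,cv2.getStructuringElement(cv2.MORPH_ELLIPSE,(97,97)))
        r,c=np.nonzero(o); 
        if len(r): print(n,"tray",rect(np.c_[r+300,c-600]/1000), "lipmax x",ij[:,0].max()+300,"z",np.nanpercentile(P[:,2],[5,50,95]).round(4))
E
```

```text
top 111 ztop 0.0824 rect [488.5, 142.7, 39.6, 35.6, 0.6] circ [488.4 141.4] 20.6
top 81 ztop 0.0621 rect [479.0, -126.0, 39.4, 39.3, 88.5] circ [ 479.6 -126.2] 20.6
top 113 ztop 0.0822 rect [464.8, 1.7, 39.9, 39.9, 7.4] circ [464.6   1.4] 26.3
top 444 ztop 0.1502 rect [443.6, -489.4, 20.0, 28.5, 89.5] circ [ 443.9 -493.1] 14.6
top 128 ztop 0.0718 rect [453.6, 264.9, 37.4, 36.7, 19.9] circ [454. 265.] 19.9
top 115 ztop 0.0623 rect [422.7, -262.0, 39.1, 41.3, 3.6] circ [ 422.7 -261.4] 28.0
top tray [669.3, -7.7, 155.9, 155.7, 5.2] lipmax x 778 z [-0.0015  0.0039  0.0161]
top tray [663.0, 207.0, 150.0, 156.0, 0.0] lipmax x 769 z [-0.0015  0.0038  0.0198]
top tray [648.5, -231.5, 147.0, 155.0, 0.0] lipmax x 756 z [-0.0012  0.0041  0.0165]
scene 181 ztop 0.0692 rect [458.4, 264.6, 38.2, 38.7, 61.3] circ [457.  264.1] 22.5
scene 253 ztop 0.0788 rect [491.9, 142.2, 38.5, 44.9, 50.2] circ [491.2 140.9] 22.9
scene 343 ztop 0.0794 rect [467.6, 0.3, 43.1, 45.0, 8.8] circ [467.1   0.5] 30.7
scene 191 ztop 0.0595 rect [482.9, -129.0, 38.7, 42.0, 52.9] circ [ 482.2 -128.9] 22.1
scene 245 ztop 0.0601 rect [424.2, -264.9, 43.6, 42.6, 1.1] circ [ 424.8 -266.3] 29.1
scene 473 ztop 0.1494 rect [448.1, -490.6, 34.7, 18.5, 0.2] circ [ 447.9 -493.5] 17.6
scene tray [677.5, 98.1, 186.1, 373.9, 0.3] lipmax x 776 z [-0.0029  0.0028  0.0164]
scene tray [655.9, -230.9, 162.9, 178.0, 87.3] lipmax x 757 z [-0.0016  0.0038  0.0165]
```

Run:
```python
from plant import robot
from vis import *
for n in ("top","scene"):
    f=np.load(n+"0.npz"); im,d=f["im"].astype(int),f["d"]; w=cloud(robot,n,d)
    b=(im[...,2]>im[...,0]+50)&(w[...,2]<.03)&(w[...,0]>.3)&(w[...,0]<1)
    for name,(y0,y1) in dict(sq=(-.33,-.12),rd=(-.11,.098),fl=(.102,.31)).items():
        P=w[b&(w[...,1]>y0)&(w[...,1]<y1)]
        g=np.zeros((700,1200),np.uint8); ij=np.round(P[:,:2]*1000).astype(int)-[300,-600]; g[ij[:,0],ij[:,1]]=1
        g=cv2.morphologyEx(g,cv2.MORPH_CLOSE,np.ones((13,13)))
        o=cv2.morphologyEx(g,cv2.MORPH_OPEN,np.ones((25,112)))
        r,c=np.nonzero(o); print(n,name,rect(np.c_[r+300,c-600]/1000),"x",P[:,0].min().round(4),P[:,0].max().round(4))
def R(a): c,s=np.cos(a),np.sin(a); return np.array([[-s,c,0],[c,s,0],[0,0,-1.]])
for p in ([.49,.141,.04],[.481,-.127,.03],[.466,.001,.04],[.424,-.264,.03],[.456,.264,.03],[.64,-.27,.03],[.65,.04,.03],[.64,.21,.03],[.64,.21,.2]):
    print(p,[None if (q:=robot.solve_ik(p,R(a))) is None else np.round(q,2).tolist() for a in (0,np.pi)])
```

```text
top sq [632.5, -230.5, 155.0, 115.0, 90.0] x 0.574 0.7557
top rd [655.0, -8.5, 161.0, 118.0, 90.0] x 0.5835 0.7781
top fl [646.0, 208.0, 156.0, 114.0, 90.0] x 0.5875 0.7691
scene sq [634.0, -231.5, 159.0, 118.0, 90.0] x 0.5643 0.757
scene rd [657.0, -9.5, 120.0, 161.0, 0.0] x 0.5754 0.7761
scene fl [646.0, 207.0, 112.0, 158.0, 0.0] x 0.578 0.7711
[0.49, 0.141, 0.04] [[-0.41, 0.89, 0.07, 2.05, -0.26, 0.21, -0.11], [0.28, 1.24, -1.26, 2.01, 1.39, 1.16, 1.49]]
[0.481, -0.127, 0.03] [[0.25, 0.9, -0.14, 2.08, 0.6, 0.2, -0.43], [0.07, 0.91, 0.15, 2.09, -0.7, 0.19, -2.28]]
[0.466, 0.001, 0.04] [[-0.06, 0.87, -0.07, 2.17, 0.47, 0.11, -0.57], [-0.18, 0.88, 0.14, 2.18, -0.89, 0.13, -2.35]]
[0.424, -0.264, 0.03] [[0.56, 0.9, -0.16, 2.07, 0.63, 0.21, -0.16], [0.39, 0.91, 0.13, 2.08, -0.59, 0.18, -2.09]]
[0.456, 0.264, 0.03] [[-0.68, 0.92, 0.12, 2.0, -0.41, 0.24, -0.21], [0.03, 1.27, -1.26, 1.96, 1.4, 1.18, 1.29]]
[0.64, -0.27, 0.03] [[0.52, 1.06, -0.38, 1.44, 0.51, 0.73, -0.07], [0.15, 1.08, 0.39, 1.47, -0.55, 0.7, -2.37]]
[0.65, 0.04, 0.03] [[0.04, 1.01, -0.32, 1.6, 0.48, 0.61, -0.54], [-0.39, 1.07, 0.5, 1.62, -0.76, 0.66, -2.62]]
[0.64, 0.21, 0.03] [[-0.25, 1.03, -0.26, 1.52, 0.37, 0.64, -0.69], [0.15, 1.34, -1.26, 1.5, 1.3, 1.29, 1.86]]
[0.64, 0.21, 0.2] [[-0.17, 0.82, -0.43, 1.43, 0.38, 0.97, -0.7], [0.14, 1.07, -1.26, 1.42, 1.02, 1.37, 2.0]]
```

```bash
cat > act.py <<'E'
import numpy as np
from plant import robot
H=.24
def R(a): a=np.radians(a); c,s=np.cos(a),np.sin(a); return np.array([[-s,c,0],[c,s,0],[0,0,-1.]])
def pick(xy,yaw,gz,w,squeeze=30):
    robot.set_gripper(min(.088,w+.034))
    robot.move_ptp([*xy,H],R(yaw))
    hit=robot.line_to([*xy,gz-.019],.15,max_force=10)
    if hit: print("HIT on approach",robot.get_state()["eef_pos"]); return False
    robot.set_gripper(w-.01,squeeze)
    robot.line_to([*xy,H],.2)
    s=robot.get_state(); print("t",round(s["time_s"],1),"gap",round(s["finger_gap"],4),"grip",round(float(np.max(s["grip_force"])),1),"F",np.round(s["force"],1))
    return abs(s["finger_gap"]-w)<.003
def place(tray,yaw,off,gz,w):
    t=np.radians(yaw); xy=np.array(tray)+np.array([[np.cos(t),-np.sin(t)],[np.sin(t),np.cos(t)]])@off
    z=gz-.019+.003
    robot.line_to([*xy,H],.3,orientation=R(yaw))
    robot.line_to([*xy,z+.012],.2)
    hit=robot.line_to([*xy,z-.002],.03,max_force=5)
    s=robot.get_state(); print("contact",hit,"dz mm",round((s["eef_pos"][2]-z)*1e3,1),"at",np.round(s["eef_pos"],4))
    robot.set_gripper(w+.022); robot.line_to([*xy,H],.2)
SQ,RD,FL=((.633,-.231),0),((.656,-.009),5.2),((.646,.2075),0)
E
python3 - <<'E'
from act import *
p=robot.get_state()["eef_pos"]
robot.line_to([p[0],p[1],.3],.2)
robot.move_ptp([.481,-.1275,.3],R(0))
if pick((.481,-.1275),0,.040,.042): place(*RD,[0,-.036],.040,.042)
print(robot.get_state()["time_s"])
E
```

```text
t 6.7 gap 0.0414 grip 30.0 F [-0.5 -0.1 -2.2]
contact True dz mm 0.1 at [ 0.6595 -0.0449  0.0241]
10.875
```

Run:
```python
from act import *
import cv2
if pick((.490,.1415),0,.055,.042): place(*RD,[0,.036],.055,.042)
robot.move_ptp([.4236,-.2635,.24],R(2.3))
im,d=robot.camera("scene"); cv2.imwrite("pics/s1.png",cv2.resize(im[120:400,100:440,::-1],None,fx=2,fy=2))
print(robot.get_state()["time_s"])
```

```text
t 15.6 gap 0.041 grip 30.0 F [-0.4  0.7 -1.8]
contact True dz mm 0.0 at [0.6529 0.0268 0.039 ]
21.0
```

View pics/s1.png

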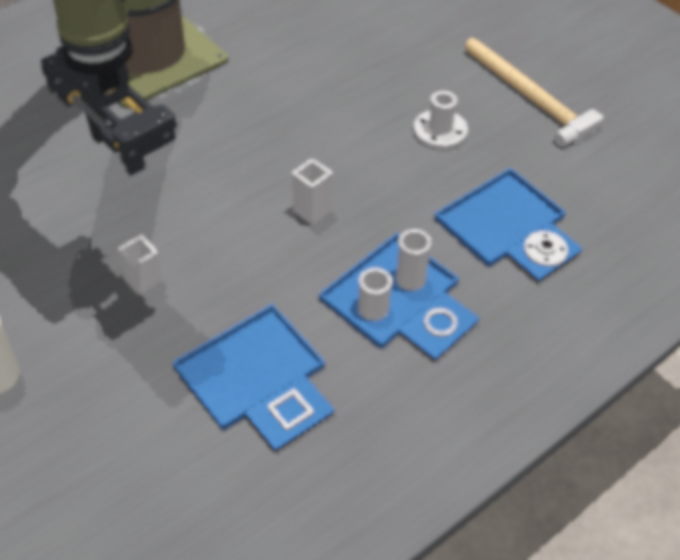

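Both round pipes stand upright in the round-sample tray, at crop (375,295) and (413,262). The remaining pieces have not moved, so I'll do the squares next, then the flange.

Run:
```python
from act import *
from vis import *
ok=pick((.4236,-.2635),2.3,.040,.040)
if ok: place(*SQ,[0,-.036],.040,.040); ok=pick((.466,.001),8,.055,.040)
if ok: place(*SQ,[0,.036],.055,.040); ok=pick((.456,.2645),0,.045,.040,45)
if ok:
    place(*FL,[0,0],.045,.040)
    robot.move_ptp([.42,.25,.3],R(0))
for n in ("top","scene"):
    im,d=robot.camera(n); c=(im[120:400,100:440] if n=="scene" else im[100:300,100:480])[:,:,::-1]
    cv2.imwrite(f"pics/{n}2.png",cv2.resize(c,None,fx=2,fy=2)); pieces(robot,n,d,xmin=.5)
print(robot.get_state()["time_s"])
```

```text
t 25.1 gap 0.0394 grip 30.0 F [ 0.3  0.1 -2. ]
contact True dz mm 0.0 at [ 0.6332 -0.2671  0.024 ]
t 34.1 gap 0.0398 grip 30.0 F [-1.1  0.2 -3.6]
contact True dz mm 0.1 at [ 0.6332 -0.1952  0.0391]
t 43.9 gap 0.0398 grip 45.0 F [-0.1  0.2 -5.4]
contact True dz mm 0.1 at [0.6464 0.2074 0.0291]
top 148 ztop 0.0844 rect [651.7, 29.0, 40.6, 39.3, 38.4] circ [652.1  29.2] 21.0
top 104 ztop 0.0649 rect [658.0, -43.4, 39.7, 40.2, 41.5] circ [659.3 -43.9] 21.4
top 145 ztop 0.0745 rect [644.5, 207.7, 37.7, 37.3, 0.5] circ [645.7 207.8] 20.1
top 188 ztop 0.085 rect [631.3, -193.6, 39.4, 39.3, 89.1] circ [ 631.8 -194.7] 26.6
top 149 ztop 0.0658 rect [632.9, -264.7, 40.1, 41.2, 89.0] circ [ 633.6 -265.4] 27.3
scene 231 ztop 0.0722 rect [647.8, 206.1, 37.3, 40.8, 44.6] circ [646.5 207. ] 22.0
scene 311 ztop 0.0825 rect [655.7, 27.0, 40.1, 42.3, 49.1] circ [654.7  28.1] 23.3
scene 221 ztop 0.0633 rect [662.1, -46.7, 39.2, 44.0, 49.9] circ [662.2 -46.4] 22.5
scene 442 ztop 0.0831 rect [634.7, -196.9, 42.9, 42.8, 2.6] circ [ 636.8 -197.3] 27.9
scene 301 ztop 0.0642 rect [633.8, -268.0, 44.8, 40.9, 0.7] circ [ 635.4 -268.7] 27.9
49.0667
```

View pics/scene2.png

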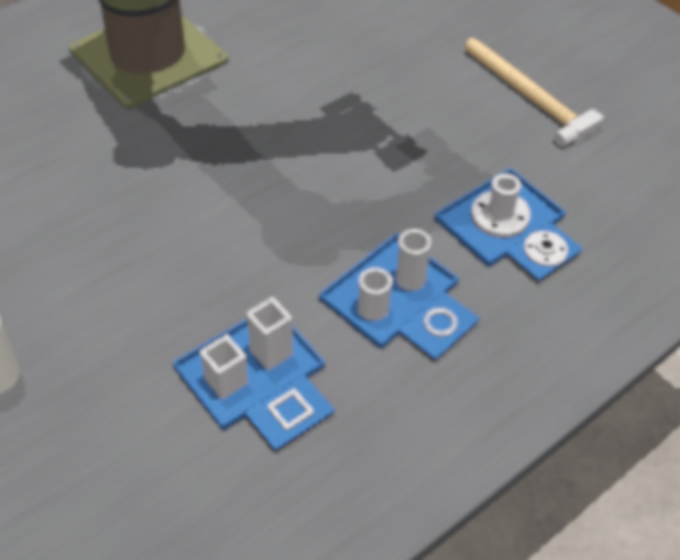

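View pics/top2.png

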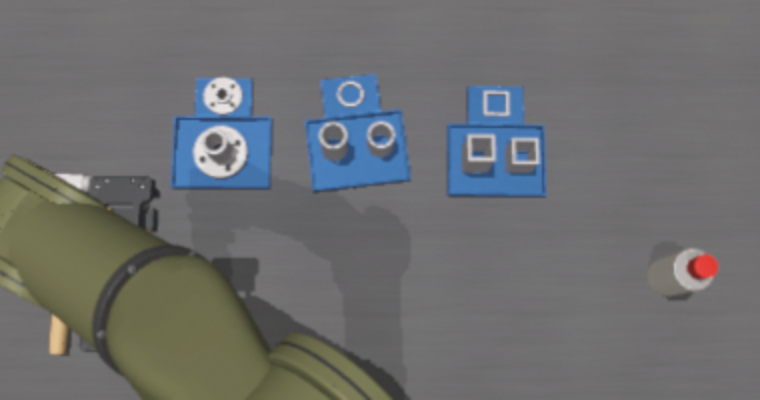

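Both pictures show every piece upright in its matching tray: flange at scene crop (500,212), round pipes at (375,295) and (413,262), squares at (224,368) and (270,335). The top heights (about 83, 63 and 73 mm) show them flat on the tray floors, and the can and hammer have not moved.

```bash
python3 -c "
from plant import robot
print(robot.close_job(), robot.get_state()['time_s'])"
```

```text
the job is handed in; nothing more can be done
the job is handed in; nothing more can be done
```

The job is handed in: all five pieces stand upright and flat in their matching trays, the can and hammer were left alone, and the clock was at about 49 s at my last check before handing in.

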